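Shim and hold a pegboard panel

ROBOT

A 6-joint arm with a two-finger parallel gripper is mounted at the origin on the work surface. World frame = base frame: x ahead of the robot, y to its left, z up, the work surface at z = 0. Lengths are in mm, angles in rad, forces in N, time in s.
With the tool pointing down it reaches from about 275 to 825 mm from the base axis. Payload 4.9 kg.
Tool frame: the origin (TCP) lies at the very end of the fingers, on their centre line; the grasp point (between the pads) lies 19 mm behind it; z points along the fingers, y is the direction in which the jaws open and shut (so a half turn about z gives the same grasp; the last joint's range is limited). The gripper opens to 85 mm and grips with 20 to 120 N. Pads are 22 mm wide; open, the fingers measure 114 mm over their backs; the gripper's body (76 mm by 85 mm) begins 54 mm behind the grasp point. The pads swing forward as they close: fully open they stand 13 mm farther back than shut.
Start: joints at [0.987, 0.326, -0.193, 1.052, 0, 1.437], TCP at [239.129, 495.314, 231.281] pointing down, gripper open.
Joint ranges: [-2.65, 2.65], [-0.97, 1.79], [-1.3, 1.35], [-1.93, 2.1], [-1.47, 1.37], [-3.14, 3.14]. Speed limits (rad/s): [2.57, 2.57, 3.14, 3.14, 3.14, 3.14].

INTERFACE

Orientations are given as [roll, pitch, yaw] about the fixed x, y, z axes, in that order (R = Rz(yaw) Ry(pitch) Rx(roll)).
In Python, from bench import bot, solve_ik, imaging gives the robot as it stands. Calls block until the motion is done:
- bot.move_ptp(position, orientation): joint-space move of the TCP to a pose.
- bot.movel(position, rot=None, max_speed=150, threshold=None): straight line of the TCP; rot=None keeps the orientation; max_speed is the mean speed in mm/s. With threshold (N) it stops when the force on the tool has changed by that much, and returns True; else False.
- bot.move_j(angles): joint-space move.
- bot.grip(opening, effort=None): opening from 0.0 (shut) to 1.0 (fully open); effort is the grip in N (None keeps the last); returns when the fingers have stopped.
- bot.dwell(seconds).
- solve_ik(position, orientation): joint angles nearest the present ones, or None.
- bot.get_state(): the state.
- imaging.capture(name): name is "side" or "top"; returns the picture (384x512x3 uint8, blue, green, red); there is no depth.
- imaging.camera_model(name): a dict with "K" (3x3 intrinsics, pixels), "position" and "rotation" of the camera in the world. Camera axes: x right, y up, looking along -z (the intrinsics and any distortion apply to the point x, -y, -z); pixel columns grow to the right and rows downward; lengths in mm; the calibration is good to about 2 mm. A picture is of the moment at which its call begins. camera_model takes no time and is no camera call.
A pose or a line that the arm cannot do raises bot.IKError and nothing moves.
- bot.sign_off(): hands the job in, once; it reports no verdict.
The state is a dict: "t": time; "qpos": joint angles; "joint_velocities": joint speeds; "effort": joint torques, N m; "tcp_pos": TCP position; "orientation": TCP orientation; "contact_force": force on the tool from outside, world axes, zero at the start; "wrist_torque": the same for the moment, N m; "opening": opening from 0.0 (shut) to 1.0 (fully open).
Only numpy, scipy, OpenCV 4.12 (cv2) and the standard library are available. Lean on these libraries where they do the work, as an engineer would, in place of code of your own. Each camera call takes 0.05 s, during which the arm holds its last target. There are 200 camera calls.

TASK

Take the blue pegboard panel out of its black rack and lean it, standing on its long edge on the bench, centred against the top batten of the plywood mounting board, its foot pulled well out so that it leans by about 20 degrees, and let go. Then slide the loose yellow spacer in from the side behind the panel's foot, only at the end where the gap is wide enough (over the green footprint, opposite the spacer already fitted), and let go of it. Last, push low on the panel's face until it stands upright, flush against the batten and both spacers, and finish while still holding it pressed there with the gripper, firmly but gently; leave the other things on the bench alone.

Things in the scene. Friction and masses are not known exactly. Their poses are not given: they have to be found in the camera images.
- panel: Blue pegboard panel with small dark holes, 10 mm thick (its x) x 160 mm wide (its y) x 140 mm high (its z), 0.18 kg, loose; it starts upright in the rack's slot. Origin: centre of its underside. Front and back are alike. Leaning, its foot slides over the bench when pushed low down (about 30 mm up); a push high up wedges it. About 15 N brings it home.
- rack: Black fixed rack, 50 x 90 x 39 mm high, with a 14 mm slot along its y, slot floor 6 mm above the bench, in which the panel stands (panel and rack axes parallel); the panel comes out straight up. Origin: centre of its underside, on the bench.
- spacer: Loose yellow spacer bar, 20 mm thick (its x) x 120 mm long (its y) x 40 mm high (its z), 0.07 kg, standing on the bench; all its ends and sides alike. Origin: centre of its underside.
- board: Fixed upright plywood board, 20 mm thick (x), 200 mm long (y), 80 mm high, struts to 60 mm behind it. Origin: centre of its underside, on the bench. Its face looks to its -x (to the robot), at x = -10 mm; along its top, 52 to 80 mm above the bench, runs a fixed batten 20 mm thick (front at x = -30 mm). A panel pressed flush has its back at x = -30 mm, its centre at x = -35 mm.
- fitted: Yellow spacer bar, same size as the loose one, fixed on the bench against the board's face at one end (either; centre 90 mm from the board's middle along its y, 20 mm in front), 50 mm sticking out past the board's end. Behind a leaning panel the gap here is too narrow for the loose spacer. Origin: centre of its underside; axes as the board's.
- mark: Green footprint, 20 x 120 mm, flat on the bench against the board's face at the other end (centre 90 mm from the board's middle along its y): where the loose spacer goes. 50 mm of it lies past the board's end, where the gripper has room to hold the spacer; a centred panel covers the inner 50 mm. Origin: its centre; axes as the board's.
- spray_can: Red spray can, 60 mm across, 180 mm high; bystander, leave alone. Origin: centre of its underside.
- screw_jar: Glass screw jar, 70 mm across, 80 mm high; bystander, leave alone. Origin: centre of its underside.
- tape_roll: Cardboard-coloured tape roll, 100 mm across, 48 mm high; bystander, leave alone. Origin: centre of its underside.
- mug: Blue mug, 80 mm across, 80 mm high; bystander, leave alone. Origin: centre of its underside.
- hammer: Hammer with a wooden handle, about 300 mm long, lying on the left; bystander, leave alone. Origin on the tool as it lies on the bench.
- screwdriver: Red screwdriver lying behind the board; bystander, leave alone. Origin on the tool as it lies on the bench.
- offcut: Pale wooden offcut, 45 x 90 x 30 mm high; bystander, leave alone. Origin: centre of its underside.
Things that resemble listed ones, but are neither listed nor needed, are in the scene too. Of the things shaped like the panel, the blue one is meant. Leave any purple look-alike of the spacer alone.

How it is judged:
By the outcome, as a careful person would: the job done as asked, in the order asked, and still so for the second after the job is handed in, while the arm keeps its last pose, push and grip.
It also fails if it takes over 72 s, if anything falls off the work surface, if the arm or the gripper's body presses on something with over 40 N, if the wrist force passes 120 N, or if a joint passes its speed limit or range.

## Working session

There is one attempt and no reset: what is moved stays moved. The work goes in short steps, each a Python script; the robot and the scene stay as the last script left them, time stands still between calls to the robot, and variables do not carry over. Pictures are saved under pics/ and viewed, about 8 in all and at most 12, crops included, and the job is handed in when it is done.

```bash
mkdir -p pics; ls; python3 - <<'E'
from bench import bot, solve_ik, imaging
import cv2
for n in("side","top"):
    im=imaging.capture(n); cv2.imwrite(f"pics/{n}0.png",im)
    c=imaging.camera_model(n); print(n,c)
s=bot.get_state(); print(s)
E
```

```text
pics
side {'K': array([[447.35247203,   0.        , 252.62971481],
       [  0.        , 447.35247203, 194.04020349],
       [  0.        ,   0.        ,   1.        ]]), 'position': array([  335.41844864, -1100.8748278 ,   741.18070249]), 'rotation': array([ 1.01353804,  0.02335284, -0.19225622])}
top {'K': array([[365.56726347,   0.        , 253.01918942],
       [  0.        , 365.56726347, 188.36539166],
       [  0.        ,   0.        ,   1.        ]]), 'position': array([ 282.32493409,   12.70746005, 1133.32865727]), 'rotation': array([ 0.24073306, -0.0062496 , -1.55227169])}
{'t': 0.1, 'qpos': array([ 9.86800820e-01,  3.26818609e-01, -1.93440974e-01,  1.05199984e+00,
       -2.97583938e-05,  1.43661900e+00]), 'joint_velocities': array([-0.0013712 , -0.00079791,  0.00450694, -0.00077434,  0.00022405,
       -0.00029419]), 'effort': array([ 1.29854387e-03, -4.44238865e+01,  2.63039088e+01,  7.85474957e-03,
       -9.39366737e-05, -1.67126387e-05]), 'tcp_pos': array([238.85253108, 494.87953314, 230.62427871]), 'orientation': array([-3.14013872e+00, -1.66235287e-04,  2.69177437e+00]), 'contact_force': array([ 0.41584685, -0.54282265, -0.47159142]), 'wrist_torque': array([-0.00282434, -0.00095657,  0.01944697]), 'opening': 0.9961063150585678}
```

View images.

View pics/side0.png

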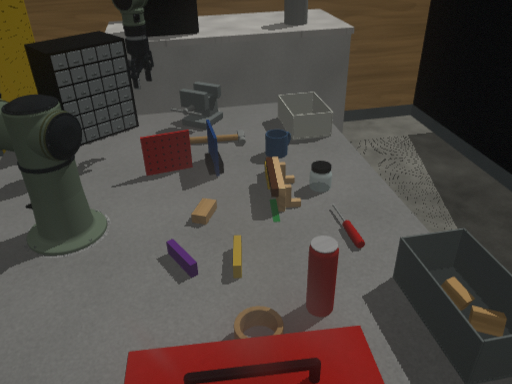

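View pics/top0.png

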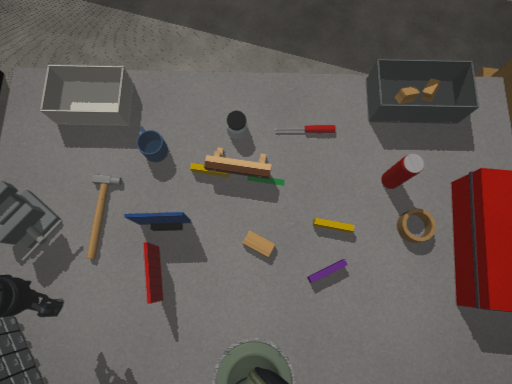

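```bash
cat > h.py <<'E'
import numpy as np, cv2
from scipy.spatial.transform import Rotation as R
from bench import bot, solve_ik, imaging
C={n:imaging.camera_model(n) for n in("side","top")}
def rot(n): return R.from_euler('xyz',C[n]["rotation"]).as_matrix()
def proj(n,P):
    p=(np.atleast_2d(P)-C[n]["position"])@rot(n); q=np.c_[p[:,0],-p[:,1],-p[:,2]]@C[n]["K"].T
    return q[:,:2]/q[:,2:]
def ray(n,uv):
    uv=np.atleast_2d(uv); d=np.c_[uv,np.ones(len(uv))]@np.linalg.inv(C[n]["K"]).T
    d=np.c_[d[:,0],-d[:,1],-d[:,2]]@rot(n).T
    return C[n]["position"],d/np.linalg.norm(d,axis=1)[:,None]
def onz(n,uv,z=0):
    o,d=ray(n,uv); return o+d*((z-o[2])/d[:,2])[:,None]
def tri(us,ut):
    A=[];b=[]
    for n,uv in(("side",us),("top",ut)):
        o,d=ray(n,uv); M=np.eye(3)-np.outer(d[0],d[0]); A.append(M); b.append(M@o)
    A=np.vstack(A);b=np.hstack(b); p=np.linalg.lstsq(A,b,rcond=None)[0]
    return p,np.linalg.norm(A@p-b)
HUE=dict(blue=(100,130,90,30),yellow=(20,32,140,90),green=(50,85,110,50),purple=(130,155,90,30),wood=(8,19,70,90))
def blobs(im,c,amin=40):
    h=cv2.cvtColor(im,cv2.COLOR_BGR2HSV);a,b,s,v=HUE[c]
    m=cv2.inRange(h,(a,s,v),(b,255,255))
    cs=cv2.findContours(m,cv2.RETR_EXTERNAL,cv2.CHAIN_APPROX_NONE)[0]
    return m,[k for k in cs if cv2.contourArea(k)>amin]
E
python3 - <<'E'
from h import *
s=bot.get_state()
for n in C: print(n,proj(n,[s["tcp_pos"],[0,0,0],[500,0,0],[500,300,0]]).round(1).tolist())
for n in C:
    im=cv2.imread(f"pics/{n}0.png")
    for c in("blue","yellow","green","purple","wood"):
        for k in blobs(im,c)[1]:
            r=cv2.minAreaRect(k); print(n,c,cv2.contourArea(k),np.round(r[0],1),np.round(r[1],1),round(r[2],1),cv2.boxPoints(r).round(1).tolist())
a=cv2.imread("pics/top0.png")[110:260,110:370]; a=cv2.resize(a,None,fx=3,fy=3,interpolation=cv2.INTER_CUBIC)
b=cv2.imread("pics/side0.png")[110:280,180:340]; cv2.imwrite("pics/b.png",cv2.resize(b,None,fx=3.5,fy=3.5,interpolation=cv2.INTER_CUBIC))
cv2.imwrite("pics/a.png",a)
E
```

```text
side [[143.5, 87.7], [67.4, 230.2], [242.1, 208.0], [227.6, 162.2]]
top [[46.7, 293.1], [253.2, 381.0], [256.1, 207.1], [160.9, 205.3]]
side blue 127.5 [212.  137.4] [36.1  7.6] 82.9 [[206.0, 120.0], [213.5, 119.0999984741211], [218.0, 154.89999389648438], [210.5, 155.8000030517578]]
side yellow 190.5 [236.5 250.5] [29.  7.] 90.0 [[233.0, 236.0], [240.0, 236.0], [240.0, 265.0], [233.0, 265.0]]
side yellow 2739.0 [18. 50.] [100.  36.] 90.0 [[-0.0, 0.0], [36.0, 0.0], [36.0, 100.0], [0.0, 100.0]]
side purple 474.0 [181.8 257.3] [43.8 13.4] 45.0 [[161.5, 246.5], [171.0, 237.0], [202.0, 268.0], [192.5, 277.5]]
side wood 41.5 [277.5 330. ] [8. 9.] 90.0 [[273.0, 326.0], [282.0, 326.0], [282.0, 334.0], [273.0, 334.0]]
side wood 252.0 [248.4 318.2] [21.1 41.5] 38.2 [[227.1999969482422, 328.0], [252.89999389648438, 295.29998779296875], [269.5, 308.3999938964844], [243.8000030517578, 341.0]]
side wood 91.5 [483.9 310.7] [26.   5.8] 14.0 [[470.6000061035156, 310.3999938964844], [472.1000061035156, 304.79998779296875], [497.20001220703125, 311.1000061035156], [495.79998779296875, 316.700012207031
[... 2319 characters left out ...]
9984741211, 259.0]]
top wood 477.5 [238.4 158. ] [65.8 15.9] 8.3 [[204.6999969482422, 161.10000610351562], [207.0, 145.39999389648438], [272.1000061035156, 154.89999389648438], [269.79998779296875, 170.60000610351562]]
top wood 172.0 [405.9  92.3] [12.1 24.6] 63.4 [[392.20001220703125, 92.4000015258789], [414.20001220703125, 81.4000015258789], [419.6000061035156, 92.19999694824219], [397.6000061035156, 103.19999694824219]]
top wood 119.5 [430.5  86.7] [10.  16.6] 33.7 [[421.79998779296875, 90.80000305175781], [431.0, 77.0], [439.29998779296875, 82.5], [430.1000061035156, 96.4000015258789]]
top wood 93.0 [490.5  71.5] [ 9. 15.] 90.0 [[483.0, 67.0], [498.0, 67.0], [498.0, 76.0], [483.0, 76.0]]
```

View pics/a.png

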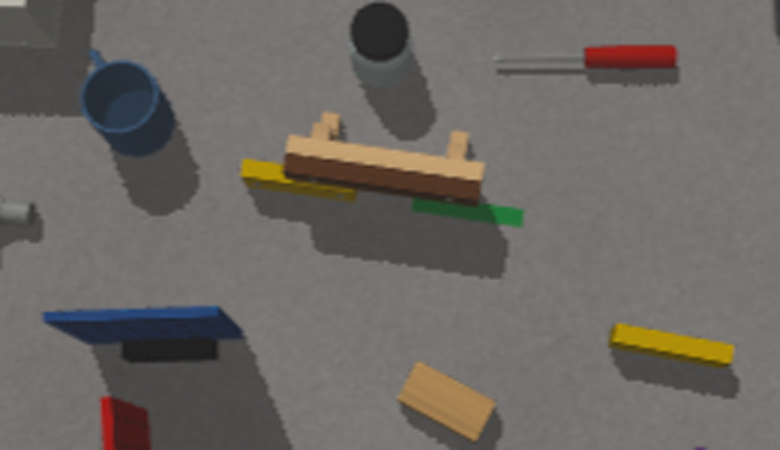

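View pics/b.png

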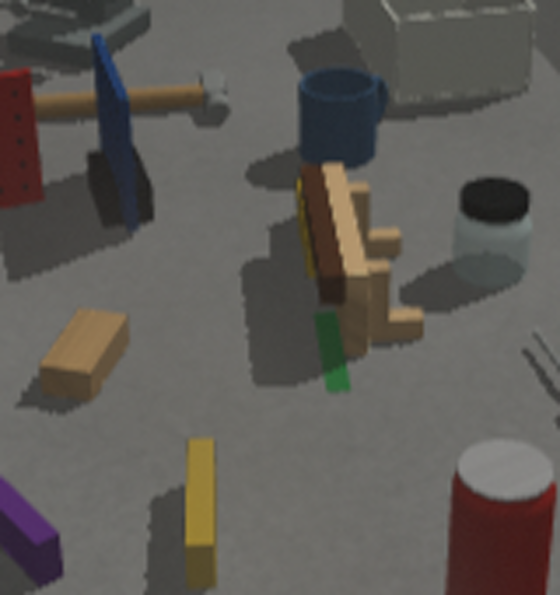

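```bash
python3 - <<'E'
from h import *
T=lambda x,y:(np.array([x,y])-1)/3+110          # crop centre shift: px=(x+.5)/3-.5+110
T=lambda x,y:np.array([(x+.5)/3-.5+110,(y+.5)/3-.5+110])
S=lambda x,y:np.array([(x+.5)/3.5-.5+180,(y+.5)/3.5-.5+110])
pairs=dict(panel_top_far=((97,35),(43,313)),panel_low_near=((133,230),(242,338)),
 sp_near=((201,545),(732,351)),sp_far=((201,438),(614,330)),
 sp_nearR=((214,545),(734,346)),sp_nearL=((187,545),(731,353)),sp_farL=((189,438),(612,334)),
 board_near_top_front=((345,276),(482,178)),board_near_back=((369,275),(484,163)),
 mark_out_back=((350,389),(523,210)),mark_out_front=((328,392),(521,226)))
for k,(s,t) in pairs.items():
    p,e=tri(S(*s),T(*t)); print(k,p.round(1),round(e,1))
def P(n,z,*pts):
    f=T if n=="top" else S
    print(n,z,onz(n,[f(*p) for p in pts],z).round(1)[:,:2].tolist())
P("top",0,(523,210),(521,226),(413,211),(414,200))
P("side",0,(350,389),(328,392),(316,314))
P("top",80,(288,136),(484,163),(482,178),(286,150))
P("side",80,(345,276),(369,275),(344,164),(323,164))
P("top",40,(244,160),(242,176))
P("top",40,(615,324),(734,346),(731,353),(612,334))
P("side",40,(189,438),(215,438),(214,545),(187,545))
P("top",146,(43,313),(218,307),(222,316),(50,321))
P("side",146,(97,35),(125,98))
P("top",39,(122,344),(217,344)); P("top",0,(123,361),(217,359))
# larger crops for detail
a=cv2.imread("pics/top0.png")
p1=cv2.resize(a[203:236,118:196],None,fx=10,fy=10,interpolation=cv2.INTER_CUBIC)
p2=cv2.resize(a[210:240,300:378],None,fx=10,fy=10,interpolation=cv2.INTER_CUBIC)[:290]
cv2.imwrite("pics/c.png",np.vstack([p1[:310],p2]))
E
```

```text
panel_top_far [446.  363.1 141.5] 0.6
panel_low_near [449.7 203.2   5.7] 4.0
sp_near [ 438.3 -294.7   37.6] 0.4
sp_far [ 457.5 -176.5   37.6] 0.1
sp_nearR [ 445.2 -297.    37.7] 2.0
sp_nearL [ 432.5 -293.2   38.7] 5.5
sp_farL [ 451.1 -174.3   37.8] 3.3
board_near_top_front [601.5 -40.1  78.1] 1.4
board_near_back [619.5 -42.1  77.1] 1.0
mark_out_back [592.5 -88.3  -0.6] 1.3
mark_out_front [574.9 -86.3  -2.1] 0.9
top 0 [[591.4, -88.2], [573.7, -86.0], [587.9, 29.5], [600.2, 28.7]]
side 0 [[593.3, -88.9], [574.9, -89.0], [591.6, 27.9]]
top 80 [[642.3, 156.4], [617.8, -41.9], [602.0, -40.0], [627.4, 157.7]]
side 80 [[599.7, -43.5], [619.0, -46.4], [646.2, 149.7], [627.4, 154.3]]
top 40 [[628.6, 206.4], [611.2, 207.5]]
top 40 [[463.3, -177.2], [443.4, -296.3], [436.3, -292.9], [453.1, -174.0]]
side 40 [[448.3, -177.6], [467.1, -181.9], [446.2, -299.3], [428.4, -295.3]]
top 146 [[445.7, 361.6], [454.4, 203.0], [446.2, 198.9], [438.5, 354.5]]
side 146 [[444.8, 352.1], [453.8, 198.2]]
top 39 [[433.6, 317.2], [435.5, 222.2]]
top 0 [[421.4, 325.6], [425.3, 228.7]]
```

View pics/c.png

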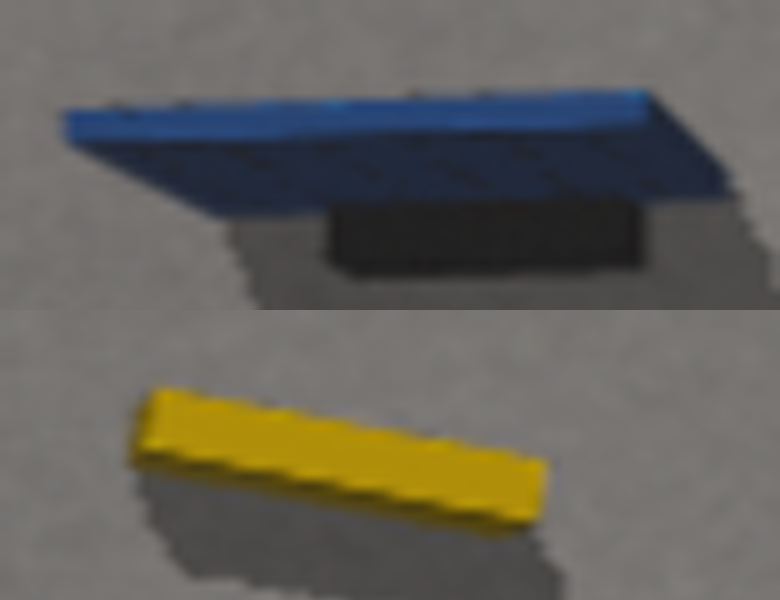

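```bash
cat >> h.py <<'E'
def Rb(yaw): return R.from_euler('z',yaw).as_matrix()
def ori(yaw,tilt=0,sgn=1,side=0):
    """tool down, jaws along local x; tilt>0: fingers point towards local -x; side>0: towards local +y"""
    z=R.from_euler('xy',[side,tilt]).as_matrix()@[0,0,-1.]
    y=np.cross(z,[0,sgn,0]); y/=np.linalg.norm(y); x=np.cross(y,z)
    return R.from_matrix(Rb(yaw)@np.c_[x,y,z]).as_euler('xyz')
BC=np.array([623,58,0.]); BY=np.radians(-7.5)
def B(x,y,z): return BC+Rb(BY)@np.array([x,y,z])
PC=np.array([446.5,280,0]); PY=np.radians(3.1)
SC=np.array([447.9,-235.6,0]); SY=np.radians(-9.2)
def Sp(x,y,z): return SC+Rb(SY)@np.array([x,y,z])
def f(): 
    s=bot.get_state(); print("t",round(s["t"],1),"tcp",s["tcp_pos"].round(1),"F",s["contact_force"].round(1),"op",round(s["opening"],3)); return s
E
python3 - <<'E'
from h import *
tp=onz("top",np.array([[63,112],[650,92],[643,122],[68,142]])/10+[117.55,202.55],144); print("panel",tp.round(1).tolist(),tp.mean(0))
sp=onz("top",np.array([[158,78],[547,150],[527,212],[140,140]])/10+[299.55,209.55],39); print("spacer",sp.round(1).tolist(),sp.mean(0), np.degrees(np.arctan2(*(sp[0]-sp[1])[:2])))
L=np.radians(20)
for sg in(1,-1):
    tst=dict(pan=(PC+[0,0,116],ori(PY,0,sg)),panup=(PC+[0,0,250],ori(PY,0,sg)),lean=(B(-26.2,0,105),ori(BY,L,sg)),leanup=(B(-60,0,200),ori(BY,L,sg)),
    sp=(Sp(0,-43,13),ori(SY,0,sg)),spin=(B(-20,-133,13),ori(BY,0,sg)),spside=(B(-20,-133,13),ori(BY,0,sg,.2)),spout=(B(-20,-260,100),ori(BY,0,sg)),
    push=(B(-100,0,30),ori(BY,-.4,sg)),push2=(B(-40,0,30),ori(BY,-.4,sg)))
    for k,(p,o) in tst.items():
        q=solve_ik(p,o); print(sg,k,None if q is None else np.round(q,2))
E
```

```text
panel [[446.7, 362.8, 144.0], [455.4, 202.9, 144.0], [447.1, 204.2, 144.0], [438.5, 360.6, 144.0]] [446.94146776 282.61176844 144.        ]
spacer [[464.5, -179.5, 39.0], [444.9, -296.3, 39.0], [426.0, -289.4, 39.0], [445.5, -173.6, 39.0]] [ 445.24186626 -234.7151847    39.        ] 9.539079541048222
1 pan [ 0.42  0.39 -0.42  0.76  0.    1.94]
1 panup [ 0.42  0.27 -0.22  1.08  0.    1.94]
1 lean [-0.04  0.8   0.21  1.33  0.03  1.66]
1 leanup [-0.03  0.66  0.21  1.46  0.03  1.66]
1 sp [-0.7   0.53 -0.53  0.52  0.    1.03]
1 spin [-0.25  0.62 -0.34  0.61  0.    1.46]
1 spside [-0.35  0.64 -0.32  0.65  0.2   1.35]
1 spout [-0.46  0.53 -0.23  0.81  0.    1.25]
1 push [ 0.03  0.37 -0.92 -0.11 -0.06  1.72]
1 push2 [ 0.01  0.44 -0.78 -0.04 -0.06  1.7 ]
-1 pan [ 0.42  0.39 -0.42  0.76  0.   -1.2 ]
-1 panup [ 0.42  0.27 -0.22  1.08  0.   -1.2 ]
-1 lean [-0.04  0.8   0.21  1.33  0.03 -1.48]
-1 leanup [-0.03  0.66  0.21  1.46  0.03 -1.48]
-1 sp [-0.7   0.53 -0.53  0.52  0.   -2.11]
-1 spin [-0.25  0.62 -0.34  0.61  0.   -1.69]
-1 spside [-0.35  0.64 -0.32  0.65  0.2  -1.79]
-1 spout [-0.46  0.53 -0.23  0.81  0.   -1.9 ]
-1 push [ 0.03  0.37 -0.92 -0.11 -0.06 -1.42]
-1 push2 [ 0.01  0.44 -0.78 -0.04 -0.06 -1.44]
```

```bash
sed -i 's/446.5,280,0/446.8,281.8,0/; s/447.9,-235.6,0/446.5,-235.2,0/; s/radians(-9.2)/radians(-9.3)/' h.py
python3 - <<'E'
from h import *
bot.move_ptp(PC+[0,0,230],ori(PY)); bot.grip(0.6,40); f()
print(bot.movel(PC+[0,0,116],max_speed=120,threshold=8)); f()
bot.grip(0.0,40); f()
bot.movel(PC+[0,0,260],max_speed=150); f()
for n in C: cv2.imwrite(f"pics/{n}1.png",imaging.capture(n))
a=cv2.imread("pics/top1.png")[130:330,80:330];b=cv2.imread("pics/side1.png")[20:220,130:330]
cv2.imwrite("pics/d.png",np.hstack([cv2.resize(a,(500,400)),cv2.resize(b,(300,300))[:400] if 0 else cv2.copyMakeBorder(cv2.resize(b,(300,300)),0,100,0,0,0)]))
E
```

```text
t 1.7 tcp [446.6 282.2 230. ] F [ 0.5  0.3 -0. ] op 0.603
False
t 2.8 tcp [447.4 282.  116.7] F [ 0.5  0.5 -0. ] op 0.597
t 3.2 tcp [447.3 282.  116.6] F [ 1.  -0.   3.9] op 0.108
t 4.3 tcp [446.1 281.5 258.9] F [-0.4 -0.3 -2.2] op 0.108
```

View pics/d.png

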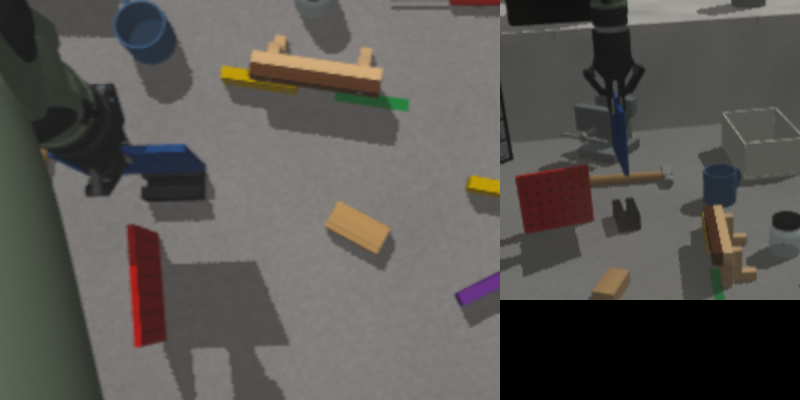

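```bash
python3 - <<'E'
from h import *
o=ori(BY,np.radians(20))
bot.move_ptp(B(-60,0,200),o); f()
bot.movel(B(-45,0,109),max_speed=120); s=f()
print(bot.movel(B(-15,0,109),max_speed=25,threshold=4)); s=f(); l=Rb(BY).T@(s["tcp_pos"]-BC); print("local",l.round(1))
bot.movel(B(l[0]-2.5,0,109),max_speed=40)
print(bot.movel(B(l[0]-2.5,0,98),max_speed=20,threshold=4)); s=f(); l=Rb(BY).T@(s["tcp_pos"]-BC); print("local",l.round(1))
for n in C: cv2.imwrite(f"pics/{n}2.png",imaging.capture(n))
a=cv2.imread("pics/top2.png")[110:260,170:320];b=cv2.imread("pics/side2.png")[90:240,200:350]
cv2.imwrite("pics/e.png",np.hstack([cv2.resize(x,(400,400),interpolation=2) for x in(a,b)]))
E
```

```text
t 5.4 tcp [563.3  67.  200.4] F [-0.5  0.5 -1.3] op 0.112
t 6.4 tcp [578.8  64.  109.8] F [ 0.3 -0.5 -2.4] op 0.112
True
t 7.2 tcp [598.1  61.2 108. ] F [-1.   0.4 -1.3] op 0.113
local [-2.51e+01 -1.00e-01  1.08e+02]
True
t 7.8 tcp [596.1  61.5 105.4] F [ 1.2 -0.4  3.9] op 0.109
local [-27.2  -0.  105.4]
```

View pics/e.png

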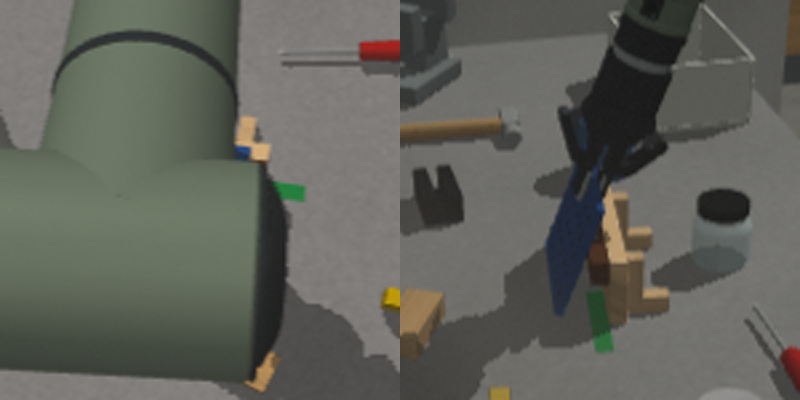

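```bash
python3 - <<'E'
from h import *
uv=np.array([[(558+.5)/2.667-.5+200,(312+.5)/2.667-.5+90]])
for z in(0,2): print((Rb(BY).T@(onz("side",uv,z)[0]-BC)).round(1))
im=cv2.imread("pics/side2.png"); h=cv2.cvtColor(im,cv2.COLOR_BGR2HSV)
m=cv2.inRange(h,(105,90,30),(125,255,255))[90:240,200:350]
k=max(cv2.findContours(m,0,1)[0],key=cv2.contourArea)[:,0]+[200,90]
i=k[np.argsort(k[:,1])[-4:]]; print(i.tolist()); print([(Rb(BY).T@(p-BC)).round(1).tolist() for p in onz("side",i+[0,.5],0)])
print("expected px near foot front/back",proj("side",[B(-68.5,-80,3.4),B(-59,-80,0)]).round(1), proj("side",[B(-30,-150,0),B(-10,-150,0)]).round(1))
g=max(blobs(im,"green",20)[1],key=cv2.contourArea)[:,0]; print(g[np.argsort(g[:,1])[-4:]].tolist())
E
```

```text
[ 377.4 -113.9    0. ]
[ 376.  -116.8    2. ]
[[263, 199], [263, 200], [263, 200], [262, 201]]
[[-48.4, -32.7, -0.0], [-48.9, -38.3, 0.0], [-48.9, -38.3, 0.0], [-52.4, -43.7, 0.0]]
expected px near foot front/back [[257.5 207.4]
 [260.7 208.2]] [[272.8 221.3]
 [279.8 220.9]]
[[275, 209], [277, 209], [276, 210], [273, 210]]
```

```bash
python3 - <<'E'
from h import *
t=bot.get_state()["tcp_pos"]
v=Rb(BY)@[1,0,0]
print(bot.movel(t+8*v+[0,0,.3],max_speed=15,threshold=4)); s=f(); print((Rb(BY).T@(s["tcp_pos"]-BC)).round(1))
bot.grip(0.35); f()
u=Rb(BY)@[np.sin(np.radians(20)),0,np.cos(np.radians(20))]
t=bot.get_state()["tcp_pos"]
bot.movel(t+60*u,max_speed=100); f()
bot.move_ptp(Sp(0,-43,200),ori(SY)); f()
for n in C: cv2.imwrite(f"pics/{n}3.png",imaging.capture(n))
a=cv2.imread("pics/top3.png")[130:230,170:310];b=cv2.imread("pics/side3.png")[120:240,225:325]
cv2.imwrite("pics/g.png",np.hstack([cv2.copyMakeBorder(cv2.resize(a,(448,320),interpolation=2),0,80,0,0,0),cv2.resize(b,(333,400),interpolation=2)]))
E
```

```text
True
t 8.2 tcp [596.6  61.4 105.3] F [0.7 0.5 4.8] op 0.108
[-26.6  -0.  105.3]
t 8.5 tcp [596.3  61.4 104.6] F [0.9 0.7 0.7] op 0.349
t 9.2 tcp [616.3  58.7 160.4] F [ 0.  -0.2  0.1] op 0.351
t 10.7 tcp [ 440.3 -277.2  199.9] F [-0.2 -0.1  0. ] op 0.35
```

View pics/g.png

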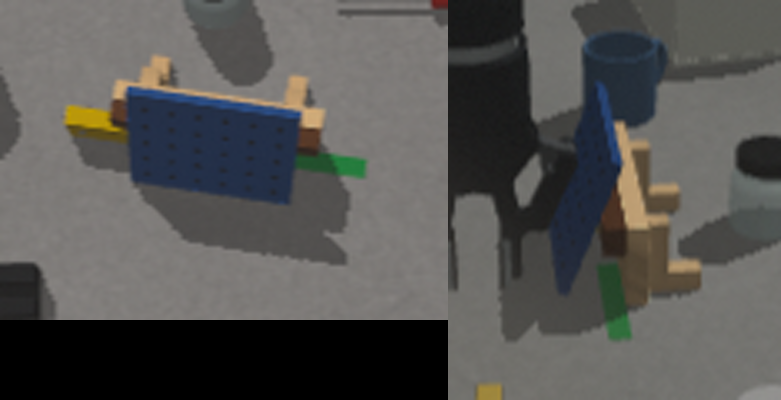

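```bash
python3 - <<'E'
from h import *
G=lambda x,y:[(x+.5)/3.2-.5+170,(y+.5)/3.2-.5+130]
L=lambda p:(Rb(BY).T@(p-BC)).round(1).tolist()
for p,z in(((128,88),132),((300,112),132),((131,182),3),((289,203),3)): print(L(onz("top",[G(*p)],z)[0]))
print([L(p) for p in (onz("top",[G(128,88)],129)[0],onz("top",[G(300,112)],129)[0])])
E
```

```text
[-15.1, 78.2, 132.0]
[-14.1, -78.0, 132.0]
[-70.8, 79.5, 3.0]
[-68.4, -79.2, 3.0]
[[-14.2, 78.7, 129.0], [-13.2, -78.0, 129.0]]
```

```bash
python3 - <<'E'
from h import *
bot.grip(0.55,40)
print(bot.movel(Sp(0,-43,11),max_speed=120,threshold=8)); f()
bot.grip(0.0,40); f()
bot.movel(Sp(0,-43,80),max_speed=120); f()
o=ori(BY)
bot.move_ptp(B(-21,-255,80),o)
bot.movel(B(-21,-255,13),max_speed=100); f()
print("hit",bot.movel(B(-21,-190,13),max_speed=60,threshold=5)); s=f()
for n in C: cv2.imwrite(f"pics/{n}4.png",imaging.capture(n))
a=cv2.imread("pics/top4.png")[130:250,200:340];b=cv2.imread("pics/side4.png")[150:270,225:325]
cv2.imwrite("pics/i.png",np.hstack([cv2.resize(a,(467,400),interpolation=2),cv2.resize(b,(333,400),interpolation=2)]))
E
```

```text
False
t 12.8 tcp [ 440.  -278.    11.6] F [0.4 0.4 0.4] op 0.545
t 13.2 tcp [ 439.9 -278.    11.5] F [-1.  -0.3  3.9] op 0.226
t 13.9 tcp [ 439.1 -277.3   79.4] F [ 0.   0.9 -1.6] op 0.224
t 15.4 tcp [ 568.8 -192.5   13. ] F [ 0.8 -0.8 -1.5] op 0.228
hit False
t 16.6 tcp [ 577.4 -128.    13. ] F [ 0.4 -0.2 -1.3] op 0.226
```

View pics/i.png

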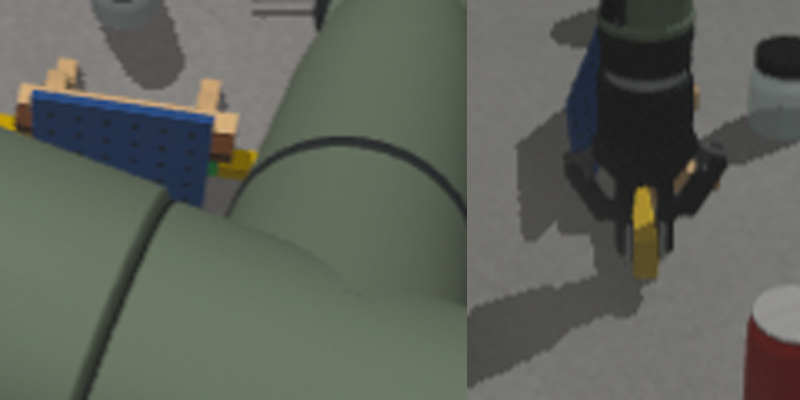

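```bash
python3 - <<'E'
from h import *
L=lambda s:(Rb(BY).T@(s["tcp_pos"]-BC)).round(1)
print("hit",bot.movel(B(-21.5,-133,13),max_speed=50,threshold=5)); print(L(f()))
print("x",bot.movel(B(-14,-133,13),max_speed=15,threshold=4)); s=f(); l=L(s); print(l)
bot.movel(B(l[0]-.4,l[1],13),max_speed=20)
print("z",bot.movel(B(l[0]-.4,l[1],7),max_speed=15,threshold=4)); print(L(f()))
bot.grip(0.42); print(L(f()))
bot.movel(B(l[0]-.4,l[1]-20,110),max_speed=100) if False else bot.movel(B(l[0]-.4,l[1],110),max_speed=100); f()
bot.grip(0.0,40)
bot.move_ptp(B(-200,-60,160),ori(BY,-.4)); f()
for n in C: cv2.imwrite(f"pics/{n}5.png",imaging.capture(n))
a=cv2.imread("pics/top5.png")[130:230,180:320];b=cv2.imread("pics/side5.png")[120:240,225:325]
cv2.imwrite("pics/j.png",np.hstack([cv2.copyMakeBorder(cv2.resize(a,(448,320),interpolation=2),0,80,0,0,0),cv2.resize(b,(333,400),interpolation=2)]))
E
```

```text
hit False
t 18.0 tcp [584.3 -71.4  13. ] F [ 0.1  0.6 -0.9] op 0.228
[ -21.4 -133.3   13. ]
x True
t 18.3 tcp [585.1 -71.4  12.2] F [ 0.   0.5 -0.4] op 0.226
[ -20.7 -133.2   12.2]
z True
t 18.8 tcp [584.8 -71.3  11.6] F [-0.6 -0.4  4.1] op 0.225
[ -21.  -133.2   11.6]
t 19.1 tcp [583.9 -71.2  10.6] F [ 0.4  0.2 -0. ] op 0.418
[ -22.  -133.2   10.6]
t 20.3 tcp [584.1 -71.2 109.3] F [-0.4  0.1 -0.3] op 0.42
t 21.5 tcp [418.4  24.4 161.3] F [ 0.4 -0.6 -0.4] op 0.003
```

View pics/j.png

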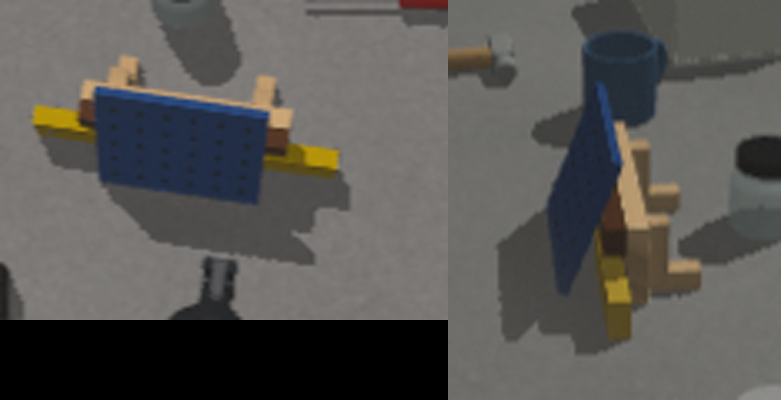

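```bash
python3 - <<'E'
from h import *
L=lambda s:(Rb(BY).T@(s["tcp_pos"]-BC)).round(1)
o=ori(BY,-.4)
bot.move_ptp(B(-110,0,90),o); bot.movel(B(-105,0,26),max_speed=80); print(L(f()))
print(bot.movel(B(-60,0,26),max_speed=25,threshold=3)); print("touch",L(f()))
for i in range(3):
    h=bot.movel(B(-32,0,26),max_speed=15,threshold=17); s=f(); print(h,L(s),"Floc",(Rb(BY).T@s["contact_force"]).round(1))
    if h: break
for n in C: cv2.imwrite(f"pics/{n}6.png",imaging.capture(n))
a=cv2.imread("pics/top6.png")[130:230,180:320];b=cv2.imread("pics/side6.png")[120:240,225:325]
cv2.imwrite("pics/k.png",np.hstack([cv2.copyMakeBorder(cv2.resize(a,(448,320),interpolation=2),0,80,0,0,0),cv2.resize(b,(333,400),interpolation=2)]))
E
```

```text
t 23.2 tcp [519.3  71.6  26.6] F [-0.6  0.5  0.7] op 0.001
[-104.6   -0.    26.6]
True
t 24.6 tcp [557.6  66.6  25.3] F [ 0.4 -0.4 -0.1] op 0.001
touch [-65.9  -0.   25.3]
t 25.3 tcp [557.6  66.4  24. ] F [-1.5  0.8  1.1] op -0.003
True [-66.   -0.2  24. ] Floc [-1.6  0.6  1.1]
```

View pics/k.png

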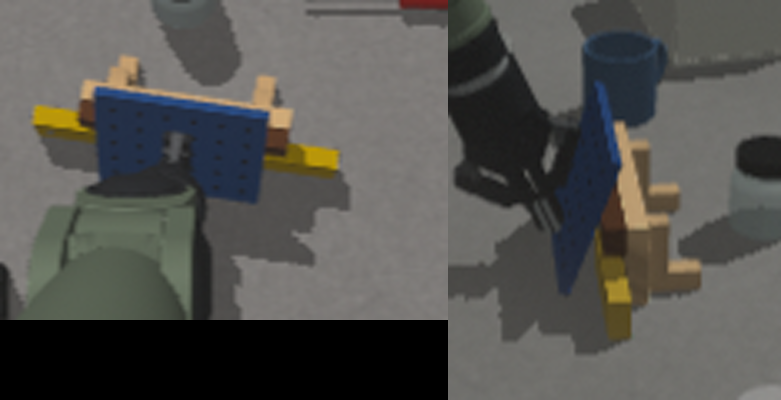

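```bash
python3 - <<'E'
from h import *
L=lambda v:(Rb(BY).T@v).round(1)
x=-67
bot.movel(B(-70,0,30),max_speed=40)
while x<-46:
    x+=1.5
    h=bot.movel(B(x,0,30),max_speed=12,threshold=32); s=bot.get_state(); F=L(s["contact_force"])
    print(round(s["t"],1),x,h,L(s["tcp_pos"]-BC),F)
    if h or F[0]<-14: break
E
```

```text
26.2 -65.5 False [-65.5  -0.   29.9] [-0.1 -0.4 -0.7]
26.5 -64.0 False [-64.1  -0.   29.9] [-0.4  0.1  0.4]
26.8 -62.5 False [-63.5  -0.   29.7] [-5.2  0.2  4.4]
27.1 -61.0 False [-63.2  -0.   29.5] [-10.   -0.3  10. ]
27.3 -59.5 False [-62.9  -0.   29.3] [-15.3  -0.5  16. ]
```

```bash
cat > push.py <<'E'
from h import *
import sys
L=lambda v:(Rb(BY).T@v).round(1)
x,z,stop,n=map(float,sys.argv[1:5])
for i in range(int(n)):
    h=bot.movel(B(x,0,z),max_speed=15,threshold=32); s=bot.get_state(); F=L(s["contact_force"])
    print(round(s["t"],1),round(x,1),round(z,2),h,L(s["tcp_pos"]-BC),F)
    if h or F[0]<-stop: break
    z+=np.clip(.04*(F[2]-2),-.4,.5)
    if F[2]<8: x+=1
E
python3 push.py -60 29.8 19 25
```

```text
27.6 -60.0 29.8 False [-63.   -0.   29.3] [-14.1  -0.9  15.8]
27.8 -60.0 30.3 False [-63.   -0.   29.5] [-12.4  -0.6  11.1]
28.1 -60.0 30.66 False [-61.   -0.   30.2] [-1.5  0.1 -0.9]
28.3 -59.0 30.55 False [-58.9  -0.   30.4] [-1.6  0.2 -1.2]
28.6 -58.0 30.42 False [-58.7  -0.   30.2] [-6.1 -0.2  2.9]
28.8 -57.0 30.46 False [-58.4  -0.   30.1] [-7.8 -0.3  5.5]
29.1 -56.0 30.6 False [-58.4  -0.   30. ] [-10.5  -0.2   9.2]
29.3 -56.0 30.88 False [-58.3  -0.   30.1] [-9.4 -0.4  7.1]
29.6 -55.0 31.09 False [-58.2  -0.   30.1] [-12.6   0.1   9.5]
29.8 -55.0 31.39 False [-55.1  -0.   31.3] [-2.6 -0.1 -0.6]
30.1 -54.0 31.28 False [-55.1  -0.   31. ] [-9.1  0.1  5.6]
30.3 -53.0 31.43 False [-55.1  -0.   31. ] [-13.6  -0.3   8.8]
30.6 -53.0 31.7 False [-55.1  -0.   31. ] [-11.4   0.1   6.7]
30.8 -52.0 31.89 False [-55.1  -0.   31. ] [-15.5  -1.1  10.5]
31.1 -52.0 32.23 False [-55.2  -0.1  31.1] [-14.   -0.4   7.9]
31.3 -51.0 32.46 False [-55.1  -0.1  31.1] [-17.3  -0.4  10.5]
31.6 -51.0 32.8 False [-55.2  -0.   31.1] [-15.5   0.2   7.4]
31.8 -50.0 33.02 False [-55.2  -0.1  31.1] [-19.3   0.9  11.3]
```

```bash
sed -i 's/if F\[2\]<8/if F[2]<12/' push.py; python3 push.py -50 33.4 26 8
python3 - <<'E'
from h import *
for n in C: cv2.imwrite(f"pics/{n}7.png",imaging.capture(n))
im=cv2.imread("pics/top7.png"); 
for c in("blue","yellow"):
  for k in blobs(im,c,20)[1]:
    r=cv2.minAreaRect(k); print(c,cv2.contourArea(k),np.round(r[0],1),np.round(r[1],1),round(r[2],1))
im=cv2.imread("pics/side7.png"); h=cv2.cvtColor(im,cv2.COLOR_BGR2HSV)
for n in(5,7):
  d=cv2.imread(f"pics/side{n}.png"); m=cv2.inRange(cv2.cvtColor(d,cv2.COLOR_BGR2HSV),(100,130,40),(125,255,255))
  for r in(150,160,170,180,190,200,205): 
    c=np.where(m[r,250:290])[0]+250; print(n,r,c.min() if len(c) else None,c.max() if len(c) else None)
E
```

```text
32.1 -50.0 33.4 False [-55.2  -0.1  31.2] [-17.5   0.8   8.2]
32.3 -49.0 33.65 False [-55.3  -0.1  31.2] [-20.4   0.3  11.6]
32.6 -48.0 34.03 False [-55.3  -0.1  31.2] [-23.2   0.   13.7]
32.8 -48.0 34.5 False [-55.4  -0.1  31.2] [-21.4  -0.1   8.2]
33.1 -47.0 34.75 False [-55.4  -0.1  31.2] [-25.6   0.2  12.8]
33.3 -47.0 35.18 False [-55.4  -0.1  31.3] [-23.5   0.1   8.9]
33.6 -46.0 35.46 False [-55.4  -0.1  31.4] [-26.1   0.9  11.2]
blue 776.0 [234.5 173.6] [54.6 22.9] 8.1
blue 458.5 [149.2 142.1] [25.7 24.7] 15.3
yellow 104.5 [274.1 179. ] [22.   7.9] 6.7
yellow 91.0 [199.2 168. ] [18.8  8.5] 8.1
5 150 270 272
5 160 273 274
5 170 None None
5 180 None None
5 190 None None
5 200 None None
5 205 None None
7 150 268 270
7 160 270 272
7 170 None None
7 180 None None
7 190 None None
7 200 None None
7 205 None None
```

```bash
python3 - <<'E'
import cv2,numpy as np
a=cv2.imread("pics/top7.png")[140:220,190:300];b=cv2.imread("pics/side7.png")[130:230,235:315]
cv2.imwrite("pics/l.png",np.hstack([cv2.copyMakeBorder(cv2.resize(a,(440,320),interpolation=2),0,130,0,0,0),cv2.resize(b,(360,450),interpolation=2)]))
E
```

```text
(no output)
```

View pics/l.png

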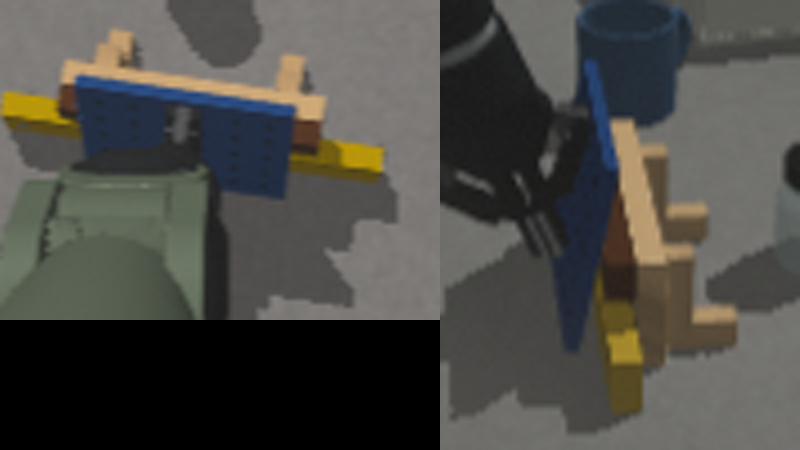

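```bash
cat > push2.py <<'E'
from h import *
import sys
L=lambda v:(Rb(BY).T@v).round(1)
x,z,stop,n,tz=map(float,sys.argv[1:6])
o=None
for i in range(int(n)):
    h=bot.movel(B(x,0,z),max_speed=25,threshold=30); s=bot.get_state(); F=L(s["contact_force"])
    print(round(s["t"],1),round(x,1),round(z,2),h,L(s["tcp_pos"]-BC),F)
    if h or F[0]<-stop: break
    z+=np.clip(.1*(F[2]-tz),-1,1)
    if F[2]<tz+4: x+=1
E
python3 - <<'E'
from h import *
bot.movel(B(-62,0,31),max_speed=60); bot.movel(B(-62,0,24),max_speed=60); f()
E
python3 push2.py -57.5 24 21 26 -1
```

```text
t 34.4 tcp [561.8  66.   23.7] F [ 0.1  0.8 -0.3] op -0.001
34.7 -57.5 24.0 False [-57.   -0.   24.2] [-0.1 -1.  -0.2]
35.0 -56.5 24.08 False [-56.6  -0.   24. ] [-0.2 -0.6  0.1]
35.2 -55.5 24.19 False [-56.5  -0.   23.9] [-5.1  0.7  2.5]
35.5 -54.5 24.54 False [-56.5  -0.   23.8] [-8.   0.3  4.7]
35.7 -54.5 25.11 False [-56.5  -0.   24.1] [-6.9 -0.3  1.7]
36.0 -53.5 25.38 False [-56.6  -0.1  24.1] [-9.9  0.5  5.1]
36.2 -53.5 25.99 False [-56.6  -0.1  24.4] [-7.9 -0.1  2.2]
36.5 -52.5 26.31 False [-56.6  -0.1  24.4] [-10.5   0.5   3.3]
36.7 -52.5 26.74 False [-56.6  -0.1  24.6] [-8.9  0.2  0.4]
37.0 -51.5 26.88 False [-56.6  -0.1  24.5] [-13.    0.    3.6]
37.2 -51.5 27.34 False [-56.7  -0.1  24.6] [-11.8   0.1   0.9]
37.5 -50.5 27.53 False [-56.7  -0.1  24.5] [-14.4   0.9   3.7]
37.7 -50.5 28.0 False [-56.7  -0.1  24.7] [-11.7   1.8   0.8]
38.0 -49.5 28.18 False [-56.8  -0.1  24.6] [-15.9  -0.1   3.6]
38.2 -49.5 28.64 False [-56.8  -0.1  24.9] [-13.7   1.4   0.6]
38.5 -48.5 28.8 False [-56.8  -0.1  24.7] [-17.8   1.    4.9]
38.7 -48.5 29.39 False [-56.9  -0.1  25. ] [-14.6   0.1   1.2]
39.0 -47.5 29.61 False [-56.9  -0.2  25. ] [-18.7   0.2   3.7]
39.2 -47.5 30.08 False [-56.9  -0.2  25.1] [-17.1   1.6   0.5]
39.5 -46.5 30.23 False [-56.9  -0.2  25.1] [-20.7   1.1   5. ]
39.7 -46.5 30.83 False [-56.9  -0.2  25.4] [-19.    1.1   1.1]
40.0 -45.5 31.04 False [-56.9  -0.3  25.3] [-22.9   1.5   4.5]
```

```bash
cat >> h.py <<'E'
def ori2(yaw,tilt,a):
    return (R.from_euler('xyz',ori(yaw,tilt))*R.from_euler('z',a)).as_euler('xyz')
E
python3 - <<'E'
from h import *
L=lambda v:(Rb(BY).T@v).round(1)
for t in(-.6,-.7):
  for a in(np.pi/2,-np.pi/2):
    for x,z in((-110,70),(-110,22),(-50,22),(-35,24)):
        q=solve_ik(B(x,0,z),ori2(BY,t,a)); print(t,round(a,1),x,z,None if q is None else np.round(q,2))
E
```

```text
-0.6 1.6 -110 70 [ 0.06  0.28 -1.11 -0.41 -0.11 -2.98]
-0.6 1.6 -110 22 [ 0.06  0.43 -1.14 -0.6  -0.11 -2.98]
-0.6 1.6 -50 22 [ 0.03  0.47 -1.01 -0.5  -0.09 -3.01]
-0.6 1.6 -35 24 [ 0.03  0.48 -0.97 -0.47 -0.09 -3.01]
-0.6 -1.6 -110 70 [ 0.06  0.28 -1.11 -0.41 -0.11  0.16]
-0.6 -1.6 -110 22 [ 0.06  0.43 -1.14 -0.6  -0.11  0.16]
-0.6 -1.6 -50 22 [ 0.03  0.47 -1.01 -0.5  -0.09  0.14]
-0.6 -1.6 -35 24 [ 0.03  0.48 -0.97 -0.47 -0.09  0.13]
-0.7 1.6 -110 70 [ 0.08  0.33 -1.2  -0.65 -0.13 -2.98]
-0.7 1.6 -110 22 [ 0.08  0.52 -1.23 -0.87 -0.13 -2.98]
-0.7 1.6 -50 22 [ 0.04  0.53 -1.1  -0.75 -0.11 -3.01]
-0.7 1.6 -35 24 [ 0.04  0.53 -1.06 -0.71 -0.11 -3.01]
-0.7 -1.6 -110 70 [ 0.08  0.33 -1.2  -0.65 -0.13  0.16]
-0.7 -1.6 -110 22 [ 0.08  0.52 -1.23 -0.87 -0.13  0.16]
-0.7 -1.6 -50 22 [ 0.04  0.53 -1.1  -0.75 -0.11  0.13]
-0.7 -1.6 -35 24 [ 0.04  0.53 -1.06 -0.71 -0.11  0.13]
```

```bash
python3 - <<'E'
from h import *
bot.movel(B(-64,0,25),max_speed=60); bot.movel(B(-115,0,70),max_speed=120)
bot.move_ptp(B(-115,0,70),ori2(BY,-.7,-np.pi/2)); bot.movel(B(-95,0,23),max_speed=100); f()
print(bot.movel(B(-66,0,23),max_speed=60,threshold=5)); f()
E
python3 push2.py -65 23 14 26 1
```

```text
t 43.2 tcp [528.6  70.3  22.9] F [ 0.  -0.5 -0.2] op 0.001
False
t 43.8 tcp [557.5  66.5  23. ] F [-0.2  0.3 -0.8] op 0.002
44.1 -65.0 23.0 False [-65.3  -0.   22.8] [0.3 0.  0.7]
44.3 -64.0 22.97 False [-64.    0.   22.9] [ 0.2 -0.5  0.6]
44.6 -63.0 22.93 False [-62.9   0.   23. ] [ 0.1  0.2 -0.3]
44.8 -62.0 22.8 False [-61.9  -0.   22.8] [0.7 0.2 0.9]
45.1 -61.0 22.79 False [-60.9  -0.   22.8] [-0.7  0.7  0.6]
45.3 -60.0 22.75 False [-59.9   0.   22.8] [ 0.4  0.2 -0.2]
45.6 -59.0 22.63 False [-58.9  -0.   22.7] [-0.4  0.8 -0.4]
45.8 -58.0 22.49 False [-57.9  -0.   22.5] [-0.2  0.6 -0.6]
46.1 -57.0 22.33 False [-56.9  -0.   22.4] [-0.3 -0.5  0. ]
46.3 -56.0 22.23 False [-56.3   0.   22.1] [-0.8  0.1  0.4]
46.6 -55.0 22.17 False [-55.6  -0.   21.9] [-5.   0.2  2.4]
46.8 -54.0 22.31 False [-53.9  -0.   22.2] [-1.3  0.3 -0.7]
47.1 -53.0 22.14 False [-52.8  -0.   22.1] [-0.7  0.6 -0.4]
47.3 -52.0 22.0 False [-51.8  -0.   22. ] [-0.8  0.1 -1.4]
47.6 -51.0 21.76 False [-50.9   0.   21.8] [-2.1  0.8  0.4]
47.8 -50.0 21.7 False [-49.8   0.   21.7] [-0.9  0.5 -0.7]
48.1 -49.0 21.53 False [-48.8   0.   21.5] [-1.7  0.1  0.3]
48.3 -48.0 21.46 False [-47.8   0.   21.5] [-1.   0.3 -0.5]
48.6 -47.0 21.31 False [-46.9   0.   21.3] [-0.8  0.4  0. ]
48.8 -46.0 21.21 False [-46.4  -0.   21.1] [-4.1  0.4  1.7]
49.1 -45.0 21.28 False [-46.3  -0.   20.7] [-6.7  1.2  3.8]
49.3 -44.0 21.56 False [-46.3  -0.1  20.6] [-10.1   0.1   5. ]
49.6 -44.0 21.96 False [-46.3  -0.1  20.7] [-7.9 -0.1  2.9]
49.8 -43.0 22.15 False [-46.2  -0.   20.6] [-11.9   0.6   6.4]
50.1 -43.0 22.69 False [-46.3  -0.1  20.7] [-8.4 -0.1  2.2]
50.3 -42.0 22.81 False [-46.2  -0.   20.6] [-13.1   1.4   5.9]
```

```bash
python3 push2.py -41 22.9 15 6 1; python3 - <<'E'
from h import *
bot.dwell(.3); f()
for n in C: cv2.imwrite(f"pics/{n}8.png",imaging.capture(n))
f()
print("expected upright: top view top edge", proj("top",[B(-30,80,140),B(-30,-80,140),B(-40,80,140),B(-40,-80,140),B(-40,80,0),B(-40,-80,0)]).round(1).tolist())
print("side near: top f/b, bottom f/b; far top", proj("side",[B(-40,-80,140),B(-30,-80,140),B(-40,-80,0),B(-30,-80,0),B(-40,80,140),B(-30,80,140)]).round(1).tolist())
for n in C:
    im=cv2.imread(f"pics/{n}8.png"); h=cv2.cvtColor(im,cv2.COLOR_BGR2HSV); m=cv2.inRange(h,(100,110,30),(125,255,255))
    if n=="top":
        roi=(slice(140,215),slice(190,290))
        for c in range(206,272,6):
            r=np.where(m[140:215,c])[0]+140; print(c,r.min() if len(r) else 0,r.max() if len(r) else 0,end=' | ')
    else:
        for y in range(135,215,5):
            r=np.where(m[y,240:300])[0]+240; print(y,r.min() if len(r) else 0,r.max() if len(r) else 0,end=' | ')
    print()
for c in("yellow",):
  for n in C:
    for k in blobs(cv2.imread(f"pics/{n}8.png"),c,20)[1]:
      r=cv2.minAreaRect(k); print(n,cv2.contourArea(k),np.round(r[0],1),np.round(r[1],1),round(r[2],1))
print("spacer outer top corners expected top/side",proj("top",[B(-30,-150,40),B(-10,-150,40)]).round(1).tolist(),proj("side",[B(-30,-150,40),B(-10,-150,40)]).round(1).tolist())
E
```

```text
50.6 -41.0 22.9 False [-46.2  -0.1  20.5] [-16.8   0.8  10. ]
t 50.9 tcp [577.2  64.   20.6] F [-17.9   3.5  10.9] op -0.004
t 51.0 tcp [577.2  64.   20.5] F [-18.3   2.6  10.9] op -0.001
expected upright: top view top edge [[207.8, 161.1], [263.4, 169.2], [207.2, 164.4], [262.9, 172.5], [212.2, 177.6], [261.5, 184.8]]
side near: top f/b, bottom f/b; far top [[266.8, 166.5], [270.3, 166.3], [267.1, 207.9], [270.4, 207.7], [262.3, 142.2], [265.5, 142.0]]
135 0 0 | 140 0 0 | 145 264 266 | 150 264 267 | 155 265 268 | 160 264 268 | 165 267 269 | 170 268 269 | 175 269 269 | 180 268 270 | 185 268 270 | 190 270 270 | 195 270 270 | 200 270 270 | 205 270 270 | 210 0 0 | 
206 0 0 | 212 163 165 | 218 164 176 | 224 165 170 | 230 166 179 | 236 166 177 | 242 167 181 | 248 168 181 | 254 169 182 | 260 170 183 | 266 0 0 | 
side 71.5 [275.4 204. ] [13.5  7.1] 78.7
side 2756.0 [17. 66.] [132.  34.] 90.0
top 83.0 [274.2 177.7] [21.9  6.2] 8.1
top 78.0 [199.3 167.6] [18.7  7.9] 18.4
spacer outer top corners expected top/side [[284.7, 181.8], [285.5, 175.7]] [[272.8, 209.6], [279.9, 209.2]]
```

```bash
python3 - <<'E'
from h import *
bot.dwell(.4); f(); bot.sign_off()
E
```

```text
t 51.4 tcp [577.2  64.   20.6] F [-17.    3.8  11.3] op 0.003
the job is handed in; nothing more can be done
```

I finished the job in the order asked and handed it in at 51.4 s. The gripper was still pressing low on the panel when I signed off.

- **Panel lean:** I lifted the panel from the rack and leaned it at about 20° against the batten. It was centred to about 1 mm, and I let go.
- **Spacer:** I slid the loose spacer in from the free side onto the green footprint and let go. In the images it lay within about a pixel of the footprint. The light touch I made toward the board may have been motion noise, so a gap of up to about 1 mm there before the push can't be ruled out.
- **First push stalled:** The first push stuck part-way, at up to 26 N. The likely cause is that the gripper's knuckles touched the panel higher up and wedged it. I backed off, turned and tilted the gripper, and the panel then slid home easily to a hard stop.
- **Last checks:** In the last side image the panel's near edge is vertical and at the flush position. The top view differs from the predicted flush position by about 1 pixel (about 3 mm), only slightly more than the calibration error. I made these last checks on pixel numbers only, because the viewing allowance was used up.
- **Final force:** The hold is steady at about 17–18 N into the board. It also has about 11 N downward and 4 N sideways, more downward than I had aimed for.

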